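# Pack the two-storey parts carrier from the bottom up

## Task

Pack the parts carrier from the bottom up, each piece only after the one before: lay the yellow gear motor flat in the grey base, lengthways between the end walls; stack the black tray squarely on the base; lay the white code-loader puck in that tray, red button up and lengthways; then put the lid squarely on the tray. Each storey must sit fully down on the one below. Leave the hex key set, the circuit board and the roll of tape where they are.

Things in the scene. Friction and masses are not known exactly. Their poses are not given: they have to be found in the camera images.
- carrier_base: Grey base, screwed to the bench by an ear at each end. 96 mm long (x; 116 with ears), 56 wide (y), 38 high; origin centre of underside, z up. Floor top z = 6; end walls 8 thick, 80 free between, up to z = 38. Sides open but for 6 mm high lips beside the end walls (|x| > 21, 51 free between); at mid-length fingers may go down to just above the floor. Both ends alike.
- carrier_tray: Loose black tray, 0.11 kg, 96 mm long (x), 56 wide (y), 40 high; origin centre of underside. Plug below, 70 long, z = 0..5, drops between the base's end walls (5 play each way); seated, its origin is 33 above the base's. Floor top z = 14, end walls (to z = 40) and lips as on the base. Grip across the 56 width at mid-length, where the side is an edge z = 0..14. Both ends alike.
- carrier_lid: Loose lid, 0.09 kg: grey plate 96 mm long (x), 56 wide (y), z = 5..10, with a plug below (70 long, 56 wide, z = 0..5) and a black grip bar on top, 50 long (x), 16 wide (y), z = 10..33. Origin centre of underside. The plug drops between the tray's end walls (5 play each way); seated, its origin is 35 above the tray's. Grip the bar across its width. Both ends alike.
- hex_set: Bystander: red holder with hex keys, 29 x 90 x 20 mm, lying loose on the bench; leave it alone. Origin: centre of its underside, long along y.
- tape_black: Bystander: roll of black tape lying flat, 57 mm across and 19 mm high, loose on the bench; leave it alone. Origin: centre of its underside.
- motor_2: Loose gear motor lying flat, 85 g, 58 mm long (y), 24 high: yellow gearbox 24 wide (x), y = -3..29; pale round motor can 20 thick, y = -29..-3; thin shaft across it at y = 23, z = 12, out to x = +-22. Origin on the underside, middle of the 44 x 58 outline. Grip across x at about y = 0, well clear of the shaft. Goes in with its y along the base's x, either way round.
- code_puck: Loose code-loader puck, 80 g: white rounded box with a red button on top, 34 mm wide (x), 60 long (y), 18 high; the body runs y = -30..22, a small tip on to 30. Origin on the underside, middle of the 34 x 60 outline. Grip across x at about y = -4. Goes in with its y along the tray's x, either way round.
- board_a: Bystander: green circuit board with components, 44 x 62 x 16 mm, loose on the bench; leave it alone. Origin: centre of its underside, long along y.
Things that resemble listed ones, but are neither listed nor needed, are in the scene too. Of the things that look like the code_puck, the larger one is meant.

How it is judged:
By the outcome, as a careful person would: the job done as asked, in the order asked, and still so for the second after the job is handed in, with the robot touching nothing.
It also fails if it takes over 99 s, if anything falls off the work surface, if the arm or the gripper's body presses on something with over 40 N, if the wrist force passes 120 N, or if a joint passes its speed limit or range.

## Robot

A 6-joint arm with a two-finger parallel gripper is mounted at the origin on a cart in front of the work surface, level with it; the furniture and walls round the work are solid. World frame = base frame: x ahead of the robot, y to its left, z up, the work surface at z = 0. Lengths are in mm, angles in rad, forces in N, time in s.
With the tool pointing down it reaches from about 350 to 875 mm from the base axis. Payload 4.2 kg.
Tool frame: the origin (TCP) lies between the finger pads; the fingertips stand 25 mm ahead of it and the grasp point (between the pads) lies 6 mm ahead of it; z points along the fingers, y is the line along which they close (so a half turn about z gives the same grasp; the last joint's range is limited). The gripper opens to 85 mm and grips with 20 to 120 N. Pads are 22 mm wide; open, the fingers measure 114 mm over their backs; the gripper's body (76 mm by 85 mm) begins 54 mm behind the grasp point. The pads swing forward as they close: fully open they stand 13 mm farther back than shut.
Start: joints at [-0.896, 0.385, 0.008, 0, -1.194, -0.259], TCP at [252.464, -571.718, 256.312] pointing down, gripper open.
Joint ranges: [-3.14, 3.14], [-1.21, 2.06], [-1.07, 1.41], [-3.16, 2.05], [-2.99, -0.16], [-3.1, 3.1]. Speed limits (rad/s): [2.79, 2.79, 3.14, 3.14, 3.14, 3.14].

## Interface

Orientations are given as a unit quaternion [x, y, z, w].
In Python, from bench import arm gives the robot as it stands.
- The arm moves only by the shell command python3 -m pendant 'ROWS'. ROWS is JSON, a list of rows, each a list of 7 numbers: the shift along the tool's x, y, z in m, then the turn, a rotation vector about the tool's x, y, z in degrees, then the finger opening in m, from 0 to 0.0854. In form: [[x, y, z, wx, wy, wz, fingers], ...]. A call has 1 to 12 rows; each row shifts and turns the commanded pose from where the row before left it, along the tool's axes as they then stand; what a row does not reach is not made up. A row lasts 1/10 s, in which the tool goes at most 50 mm and 8.59 degrees, less where a joint would pass 70% of its speed; a pose out of reach is approached as far as the arm can. A call is refused whole if a number of a shift passes 0.05 or a number of a turn 8.59, either way. A call with a gripper value outside its range is refused whole. The fingers move at their own pace and stop on an object; the grip force is fixed at half the most. Time passes only in rows, so rows that do not move let the fingers close. It gives the time, the measured TCP pose, the force, the opening and the grip force at its end, in the units of the state.
- arm.read_state(): the state, without advancing time (a new reading comes with each control period).
- arm.get_image(name): name is "scene" or "top"; returns a dict with "image" (420x560x3 uint8, red, green, blue), "fx", "fy", "cx", "cy" (pixels), "xyz" and "rotation" of the camera in the world. Camera axes: x right, y down, z forward; pixel columns grow to the right and rows downward; lengths in mm; the calibration is good to about 2 mm. A picture is of the moment at which its call begins. There is no depth.
- arm.job_done(): hands the job in; it is judged then, once.
The state is a dict: "clock": time; "joints": joint angles; "joint_vel": joint speeds; "joint_efforts": joint torques, N m; "position": TCP position; "ee_rot": TCP orientation; "contact_force": force on the tool from outside, world axes, zero at the start; "wrist_torque": the same for the moment, N m; "gripper_width": finger opening in mm; "grasp_force": force on a finger pad.
Only numpy, scipy, OpenCV 4.12 (cv2) and the standard library are available. Lean on these libraries where they do the work, as an engineer would, in place of code of your own. Each camera call takes 0.05 s, during which the arm holds its last target. There are 200 camera calls.

## Working session

There is one attempt and no reset: what is moved stays moved. The work goes in short steps, Python scripts to look and compute and a shell command to move; the robot and the scene stay as the last step left them, time stands still between calls to the robot, and variables do not carry over. Pictures are saved under pics/ and viewed, at most 17 in all, crops included, and the job is handed in when it is done.

```bash
mkdir -p pics; ls; python3 - <<'E'
from bench import arm
import cv2
s=arm.read_state();print(s)
for n in("scene","top"):
    d=arm.get_image(n);cv2.imwrite(f"pics/{n}0.png",d["image"][:,:,::-1]);print(n,{k:v for k,v in d.items() if k!="image"})
E
```

```text
pics
{'clock': 0.0, 'joints': array([-8.96365555e-01,  3.85553242e-01,  6.64838318e-03, -4.82422683e-04,
       -1.19395886e+00, -2.58606647e-01]), 'joint_vel': array([-0.00058642,  0.00051544,  0.00079668,  0.00131178, -0.00057938,
        0.0015662 ]), 'joint_efforts': array([-1.01086483e-03, -3.92289627e+01,  1.88403511e+01,  4.18618441e+00,
       -4.70101790e-03, -4.05964244e-06]), 'position': array([ 252.284249  , -571.264028  ,  255.23478792]), 'ee_rot': array([-2.06330186e-01,  9.78481852e-01,  1.02407129e-03, -2.64697862e-04]), 'contact_force': array([ 0.18578681, -0.49273445,  0.22868904]), 'wrist_torque': array([0.04090628, 0.04485729, 0.03974824]), 'grasp_force': 0.0, 'gripper_width': 85.6203612834426}
scene {'fx': 381.5233999978818, 'fy': 381.5233999978818, 'cx': 281.0790179848817, 'cy': 207.16118951412665, 'xyz': array([493.1300001 , 955.78082596, 589.13790304]), 'rotation': array([-0.05813686,  0.89343643, -0.44459174,  0.02701197])}
top {'fx': 409.4011458257275, 'fy': 409.4011458257275, 'cx': 275.5027775157287, 'cy': 209.3798314245076, 'xyz': array([449.52181445, 240.87494635, 902.63824943]), 'rotation': array([-0.70428985,  0.7064322 , -0.05313621,  0.04589005])}
```

View pics/scene0.png

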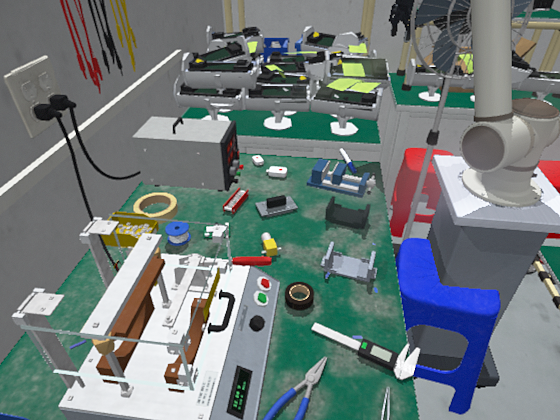

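View pics/top0.png

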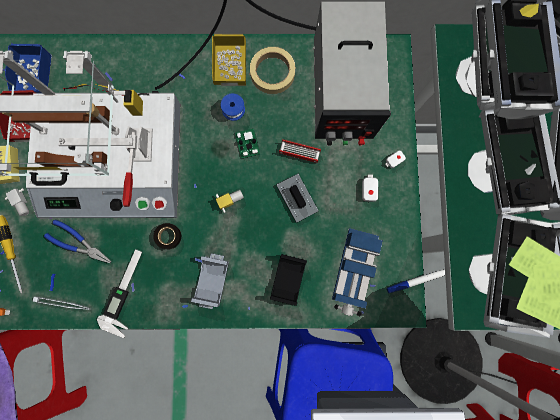

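The top view shows the candidates.
- **Gear motor:** yellow and pale at (229,201); the pale block at (17,202) is the only other thing near it.
- **Pucks:** (371,188) is larger, (396,158) smaller, so I choose the first.
- **Base:** grey, at (211,280). The blue vise at (357,272) is not it.
- **Tray:** black, at (287,279).
- **Lid:** (297,198).

Next I take close crops.

```bash
cat > h.py <<'E'
import numpy as np,cv2
from scipy.spatial.transform import Rotation as R
from bench import arm
def cam(n):
    d=arm.get_image(n);return d
def proj(d,P):
    p=(np.atleast_2d(P)-d["xyz"])@R.from_quat(d["rotation"]).as_matrix()
    return np.c_[d["fx"]*p[:,0]/p[:,2]+d["cx"],d["fy"]*p[:,1]/p[:,2]+d["cy"]]
def ray(d,u,v):
    r=R.from_quat(d["rotation"]).apply([(u-d["cx"])/d["fx"],(v-d["cy"])/d["fy"],1]);return r/np.linalg.norm(r)
def onz(d,u,v,z):
    r=ray(d,u,v);return d["xyz"]+r*(z-d["xyz"][2])/r[2]
def tri(d1,p1,d2,p2):
    a,b=ray(d1,*p1),ray(d2,*p2);s=np.linalg.lstsq(np.c_[a,-b],d2["xyz"]-d1["xyz"],rcond=None)[0]
    A=d1["xyz"]+a*s[0];B=d2["xyz"]+b*s[1];return (A+B)/2,np.linalg.norm(A-B)
def crop(d,x0,y0,x1,y1,k,name,g=20):
    c=cv2.resize(np.ascontiguousarray(d["image"][y0:y1,x0:x1,::-1]),None,fx=k,fy=k,interpolation=cv2.INTER_CUBIC)
    for u in range((x0//g+1)*g,x1,g):
        cv2.line(c,((u-x0)*k,0),((u-x0)*k,6),(0,255,255),1);cv2.putText(c,str(u),((u-x0)*k-10,16),0,.35,(0,255,255))
    for v in range((y0//g+1)*g,y1,g):
        cv2.line(c,(0,(v-y0)*k),(6,(v-y0)*k),(0,255,255),1);cv2.putText(c,str(v),(8,(v-y0)*k+4),0,.35,(0,255,255))
    cv2.imwrite(f"pics/{name}.png",c)
E
python3 - <<'E'
from h import *
t=cam("top");s=cam("scene")
crop(t,185,130,411,315,3,"topc");crop(s,215,145,385,295,4,"scenec")
for u,v in[(229,201),(371,188),(297,198),(287,279),(211,280)]:print(onz(t,u,v,20).round())
print(proj(t,[[300,0,0],[300,100,0],[500,0,0],[252,-571,255]]).round())
E
```

```text
[593. 333.  20.]
[621.  21.  20.]
[599. 184.  20.]
[424. 208.  20.]
[423. 369.  20.]
[[384. 337.]
 [337. 338.]
 [380. 244.]
 [806. 396.]]
```

View pics/topc.png

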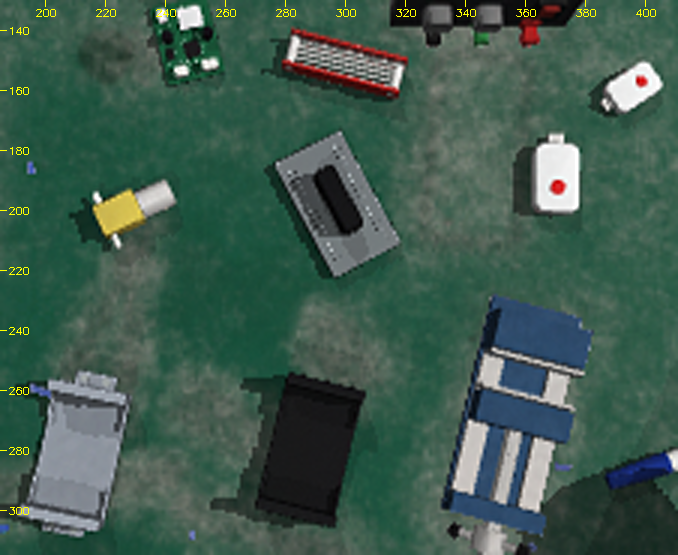

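View pics/scenec.png

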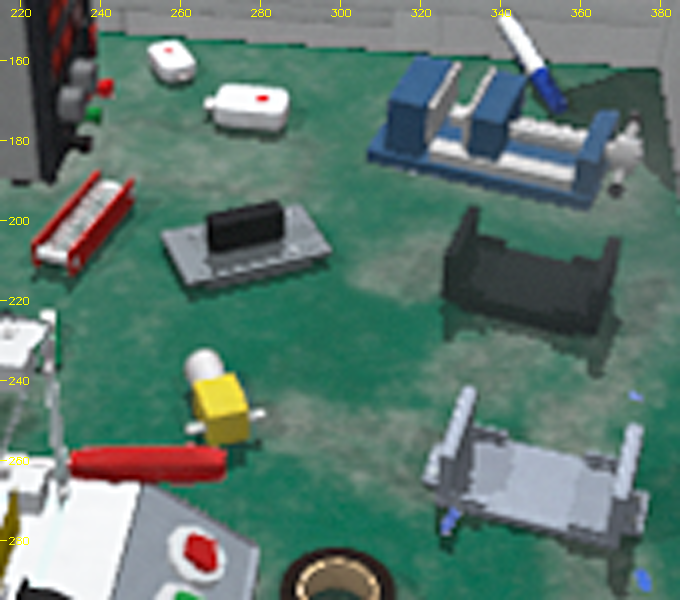

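Top crop: the motor's gearbox is at (223,200) and its can at (237,195). The lid is at (297,198), the large puck at (371,190) with its button at (371,192) and tip up. The smaller puck is at (397,158), so the choice is confirmed. Tray is at (288,280), base at (211,281). The scene crop shows the same pieces. Next I fit x, y, z and yaw of each piece from both views.

```bash
cat > fit.py <<'E'
from h import *
from scipy.optimize import least_squares
def rect(a,b,z):return [[-a,-b,z],[a,-b,z],[a,b,z],[-a,b,z]]
def fit(t,s,T,S,x0,lab):
    # T,S: lists of (local xyz, crop px) in top / scene
    def res(p):
        f=lambda L:np.array([l for l,_ in L],float)@R.from_euler('z',p[3]).as_matrix().T+p[:3]
        r=[proj(t,f(T))-np.array([[185+a/3,130+b/3] for _,(a,b) in T])]
        if S:r.append(proj(s,f(S))-np.array([[215+a/4,145+b/4] for _,(a,b) in S]))
        return np.concatenate(r).ravel()
    o=least_squares(res,x0,loss='soft_l1',x_scale=[10,10,10,.1])
    print(lab,o.x[:3].round(1),'yaw deg',np.degrees(o.x[3]).round(1),'res',np.abs(o.fun).round(1).reshape(-1,2).tolist());return o.x
def draw(im,d,p,loc,edges,off,k,col):
    q=(proj(d,np.array(loc,float)@R.from_euler('z',p[3]).as_matrix().T+p[:3])-off)*k
    for i,j in edges:cv2.line(im,tuple(int(v) for v in q[i].round()),tuple(int(v) for v in q[j].round()),col,1,cv2.LINE_AA)
def box(a,b,z0,z1,cx=0,cy=0):
    return [[cx+x,cy+y,z] for z in(z0,z1) for x,y in((-a,-b),(a,-b),(a,b),(-a,b))]
E12=[(0,1),(1,2),(2,3),(3,0),(4,5),(5,6),(6,7),(7,4),(0,4),(1,5),(2,6),(3,7)]
E
cat > go.py <<'E'
from fit import *
t=cam("top");s=cam("scene")
P={}
# world x up in top image, world y left
A=lambda a,b,z:[a,b,z]
P['lid']=fit(t,s,[(A(48,28,10),(274,165)),(A(48,-28,10),(340,131)),(A(-48,-28,10),(400,240)),(A(-48,28,10),(337,277))],
 [(A(48,28,10),(187,285)),(A(48,-28,10),(162,238)),(A(-48,-28,10),(297,207)),(A(-48,28,10),(330,246)),(A(25,8,33),(209,222)),(A(25,-8,33),(207,210)),(A(-25,-8,33),(279,201))],[600,185,0,.5],'lid')
P['tray']=fit(t,s,[(A(48,28,40),(290,373)),(A(48,-28,40),(365,393)),(A(-48,28,40),(256,508)),(A(-48,-28,40),(334,525))],
 [(A(48,-28,40),(472,207)),(A(48,28,40),(443,255)),(A(-48,-28,40),(618,240)),(A(48,28,0),(443,298)),(A(-48,28,0),(598,334))],[424,208,0,-.2],'tray')
P['base']=fit(t,s,[(A(48,28,38),(48,380)),(A(48,-28,38),(129,398)),(A(-48,28,38),(24,518)),(A(-48,-28,38),(102,535))],
 [(A(48,-28,38),(472,388)),(A(48,28,38),(434,440)),(A(-48,-28,38),(640,425))],[423,369,0,-.2],'base')
# motor: +y gearbox end
P['motor']=fit(t,s,[(A(-12,29,24),(93,206)),(A(12,29,24),(106,237)),(A(12,-3,24),(147,218)),(A(-12,-3,24),(134,188)),(A(-22,23,12),(97,196)),(A(22,23,12),(117,244))],
 [(A(12,-3,24),(195,382)),(A(-12,-3,24),(240,374)),(A(-12,29,24),(248,408)),(A(12,29,24),(203,415))],[593,333,0,1.2],'motor')if 0 else \
 fit(t,s,[(A(12,29,24),(93,206)),(A(-12,29,24),(106,237)),(A(-12,-3,24),(147,218)),(A(12,-3,24),(134,188)),(A(22,23,12),(97,196)),(A(-22,23,12),(117,244))],
 [(A(12,-3,24),(195,382)),(A(-12,-3,24),(240,374)),(A(-12,29,24),(248,408)),(A(12,29,24),(203,415))],[593,333,0,-.3],'motor')
# puck: +y = tip, which points up in image (+x world): yaw -90
P['puck']=fit(t,s,[(A(0,30,6),(556,135)),(A(-17,22,9),(536,146)),(A(17,22,9),(580,146)),(A(-17,-30,9),(536,211)),(A(17,-30,9),(580,213))],
 [(A(0,30,6),(205,104)),(A(-17,22,18),(216,93)),(A(-17,-30,18),(288,93))],[621,21,0,-1.57],'puck')
np.savez('poses.npz',**P)
M={'lid':[box(48,28,5,10),box(25,8,10,33)],'tray':[box(48,28,0,14),box(4,28,14,40,44),box(4,28,14,40,-44)],
 'base':[box(48,28,0,6),box(4,28,6,38,44),box(4,28,6,38,-44)],'motor':[box(12,16,0,24,0,13),box(10,13,2,22,0,-16)],'puck':[box(17,26,0,18,0,-4)]}
a=cv2.resize(t["image"][130:315,185:411,::-1],None,fx=3.5,fy=3.2);a=cv2.resize(np.ascontiguousarray(t["image"][130:315,185:411,::-1]),None,fx=3,fy=3)
b=cv2.resize(np.ascontiguousarray(s["image"][145:295,215:385,::-1]),None,fx=3,fy=3)
for n in M:
    for B in M[n]:
        draw(a,t,P[n],B,E12,np.array([185,130]),3,(0,255,255));draw(b,s,P[n],B,E12,np.array([215,145]),3,(0,255,255))
cv2.imwrite('pics/ova.png',a);cv2.imwrite('pics/ovb.png',b)
E
python3 go.py
```

```text
lid [603.  182.   -6.8] yaw deg 28.4 res [[0.1, 0.2], [0.2, 0.5], [0.8, 0.3], [0.3, 0.0], [0.4, 0.2], [0.4, 1.1], [0.4, 1.0], [0.4, 1.2], [0.8, 1.6], [0.8, 1.1], [0.3, 0.7]]
tray [423.2 204.4  -4.7] yaw deg -14.1 res [[0.4, 0.2], [0.5, 0.5], [0.0, 0.0], [0.2, 0.9], [0.4, 0.9], [0.6, 0.3], [1.3, 0.7], [0.6, 1.9], [0.6, 2.3]]
base [419.1 368.4  -5.8] yaw deg -11.1 res [[1.2, 0.2], [0.2, 0.8], [0.7, 0.1], [0.3, 0.6], [1.2, 0.8], [2.5, 3.6], [1.7, 0.2]]
motor [598.7 330.3  -5.5] yaw deg 22.0 res [[0.0, 0.3], [0.4, 0.6], [0.4, 0.3], [0.0, 0.3], [0.3, 1.2], [0.8, 1.0], [0.2, 0.7], [1.0, 0.5], [0.5, 0.6], [1.0, 0.7]]
puck [622.7  19.9   4.6] yaw deg -90.9 res [[0.0, 0.1], [0.5, 0.7], [0.1, 0.5], [0.1, 0.7], [0.6, 0.3], [0.9, 2.2], [0.2, 0.2], [0.1, 1.7]]
```

View pics/ova.png

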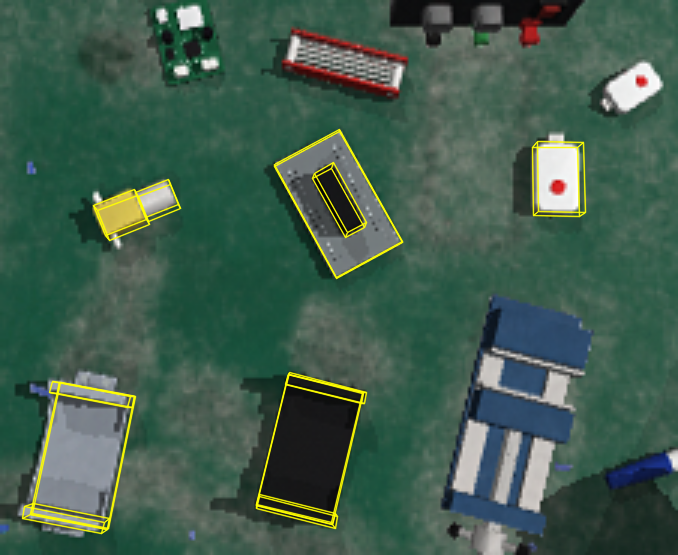

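View pics/ovb.png

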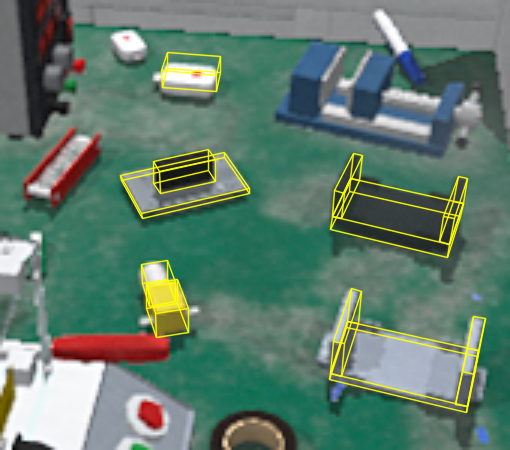

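The overlays agree in plan to about 3 mm. In the scene view every model sits about 1–2 px high, a shared camera bias that shows up as z of about -5 (bench tops should give 0). I'll solve for that bias jointly with z fixed at 0, after a sharper look at base and tray.

```bash
python3 - <<'E'
from h import *
t=cam("top");d=dict(t);d["image"]=np.clip(255*(t["image"]/255.)**.5,0,255).astype(np.uint8)
crop(d,186,248,312,312,6,"bt",10)
E
```

```text
(no output)
```

View pics/bt.png

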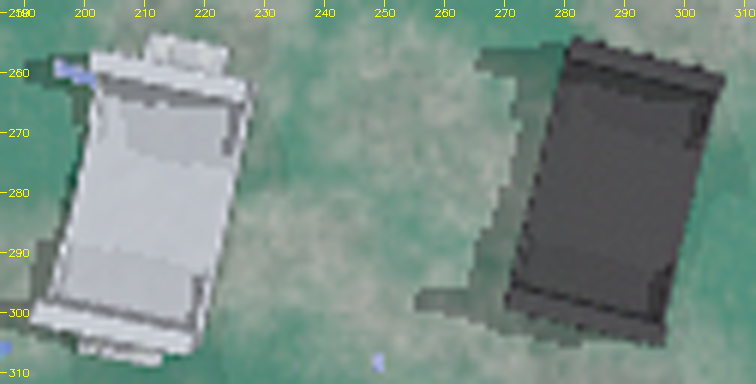

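Sharper crop: base rim corners are at (201.2,256.3), (228.5,261.8), (191,301.3) and (218,307). Tray rim corners are at (281.5,254.3), (307,260.7), (270.2,298.8) and (296.7,305.5).

```bash
cat > go2.py <<'E'
from fit import *
t=cam("top");s=cam("scene")
c=lambda a,b:(186+a/6,248+b/6); k=lambda a,b:(185+a/3,130+b/3); q=lambda a,b:(215+a/4,145+b/4)
O={'lid':([((48,28,10),k(274,165)),((48,-28,10),k(340,131)),((-48,-28,10),k(400,240)),((-48,28,10),k(337,277))],
 [((48,28,10),q(187,285)),((48,-28,10),q(162,238)),((-48,-28,10),q(297,207)),((-48,28,10),q(330,246)),((25,8,33),q(209,222)),((25,-8,33),q(207,210)),((-25,-8,33),q(279,201))]),
'tray':([((48,28,40),c(573,38)),((48,-28,40),c(726,76)),((-48,28,40),c(506,306)),((-48,-28,40),c(664,345))],
 [((48,-28,40),q(472,207)),((48,28,40),q(443,255)),((-48,-28,40),q(618,240)),((48,28,0),q(443,298)),((-48,28,0),q(598,334))]),
'base':([((48,28,38),c(91,50)),((48,-28,38),c(255,83)),((-48,28,38),c(30,320)),((-48,-28,38),c(192,354))],
 [((48,-28,38),q(472,388)),((-48,-28,38),q(640,425))]),
'motor':([((12,29,24),k(93,206)),((-12,29,24),k(106,237)),((-12,-3,24),k(147,218)),((12,-3,24),k(134,188)),((22,23,12),k(97,196)),((-22,23,12),k(117,244))],
 [((12,-3,24),q(195,382)),((-12,-3,24),q(240,374)),((-12,29,24),q(248,408)),((12,29,24),q(203,415))]),
'puck':([((0,30,6),k(556,135)),((-17,22,9),k(536,146)),((17,22,9),k(580,146)),((-17,-30,9),k(536,211)),((17,-30,9),k(580,213))],
 [((0,30,6),q(205,104)),((-17,-30,18),q(288,93))])}
# shared small scene-camera rotation + top, per-object x,y,z,yaw; weak prior z=0
x0=[600,185,0,.5, 424,205,0,-.24, 420,368,0,-.2, 599,331,0,.38, 622,20,0,-1.58]
def f(p,sep=False):
    o=[];s2=dict(s,rotation=(R.from_quat(s["rotation"])*R.from_rotvec(p[:3]/1000)).as_quat(),xyz=s["xyz"]+0)
    for i,n in enumerate(O):
        a=p[3+4*i:7+4*i];Rm=R.from_euler('z',a[3]).as_matrix().T
        for d,L in((t,O[n][0]),(s2,O[n][1])):
            o.append((proj(d,np.array([l for l,_ in L],float)@Rm+a[:3])-np.array([m for _,m in L])).ravel())
        o.append([a[2]*.15])
    return o if sep else np.concatenate(o)
r=least_squares(f,[0,0,0]+x0,loss='soft_l1',x_scale=[1]*3+[10,10,10,.1]*5)
print('cam rot mrad',r.x[:3].round(1))
ff=f(r.x,True);P={}
for i,n in enumerate(O):
    a=r.x[3+4*i:7+4*i];P[n]=a;print(n,a[:3].round(1),np.degrees(a[3]).round(1),'rms px',[np.sqrt(np.mean(np.square(ff[3*i+j]))).round(2) for j in(0,1)])
np.savez('poses.npz',**P)
E
python3 go2.py
python3 -c "
from h import *
s=arm.read_state();m=R.from_quat(s['ee_rot']).as_matrix();print(m.round(3),s['clock'])"
```

```text
cam rot mrad [2.  0.7 4.2]
lid [602.4 182.3  -3.8] 28.3 rms px [np.float64(0.41), np.float64(0.83)]
tray [423.2 204.3  -2.8] -14.0 rms px [np.float64(0.25), np.float64(1.11)]
base [420.4 369.8  -4.5] -11.9 rms px [np.float64(0.43), np.float64(1.06)]
motor [598.3 330.   -3.1] 21.9 rms px [np.float64(0.59), np.float64(0.7)]
puck [622.9  19.3   2.6] -90.7 rms px [np.float64(0.44), np.float64(1.55)]
[[-0.915 -0.404 -0.   ]
 [-0.404  0.915  0.   ]
 [ 0.     0.    -1.   ]] 0.45
```

All heights come out at 0 ± 4.5 mm, so everything lies on the bench as described, and sizes match. Next is a helper that states how far to go in tool axes.

```bash
cat > d.py <<'E'
# usage: python3 d.py x y z psi(deg of tool y in world): remaining shift in tool axes (mm) and turn about tool z (deg)
import sys
from h import *
x,y,z,psi=map(float,sys.argv[1:5]);s=arm.read_state();m=R.from_quat(s["ee_rot"]).as_matrix()
dp=np.array([x,y,z])-s["position"];p=np.degrees(np.arctan2(m[1,1],m[0,1]))
turn=-((psi-p+180)%360-180)
print('shift tool now',(m.T@dp).round(1),'after turn',((m@R.from_euler('z',turn,degrees=True).as_matrix()).T@dp).round(1),'turn z',round(turn,1),'tilt',(m[:2,2]*57.3).round(2))
print('t',round(s["clock"],2),'pos',s["position"].round(1),'psi',p.round(1),'q',s["joints"].round(2),'F',s["contact_force"].round(1),'w',round(s["gripper_width"],1),'g',round(s["grasp_force"],1))
E
python3 d.py 597.1 331.6 120 201.9
python3 -m pendant '[[0,0,0,0,0,-8.5,0.085],[0,0,0,0,0,-8.5,0.085]]'; python3 d.py 597.1 331.6 120 201.9
```

```text
shift tool now [-680.1  687.1  136.3] after turn [-709.5 -656.7  136.3] turn z -88.1 tilt [-0.01  0.01]
t 0.45 pos [ 252.4 -571.7  256.2] psi 113.8 q [-0.9   0.38  0.01 -0.   -1.19 -0.26] F [-0.2  0.5  0.3] w 85.3 g 0.0
clock: 0.65
position: [252.5, -571.7, 256.3]
ee_rot: [-0.352, 0.936, 0.0, 0.0]
contact_force: [0.2, -0.0, -0.3]
gripper_width: 85.1
grasp_force: 0.0
shift tool now [-854.   453.1  136.3] after turn [-709.6 -656.7  136.3] turn z -70.7 tilt [0. 0.]
t 0.65 pos [ 252.5 -571.7  256.3] psi 131.2 q [-0.9   0.38  0.01 -0.   -1.19  0.04] F [ 0.2 -0.  -0.3] w 85.1 g 0.0
```

```bash
python3 -m pendant '[[-0.0356,0.0189,0,0,0,0,0.085],[-0.0356,0.0189,0,0,0,0,0.085],[-0.0356,0.0189,0,0,0,0,0.085],[-0.0356,0.0189,0,0,0,0,0.085],[-0.0356,0.0189,0,0,0,0,0.085],[-0.0356,0.0189,0,0,0,0,0.085],[-0.0356,0.0189,0,0,0,0,0.085],[-0.0356,0.0189,0,0,0,0,0.085],[-0.0356,0.0189,0,0,0,0,0.085],[-0.0356,0.0189,0,0,0,0,0.085],[-0.0356,0.0189,0,0,0,0,0.085],[-0.0356,0.0189,0,0,0,0,0.085]]' && python3 -m pendant '[[-0.0356,0.0189,0,0,0,0,0.085],[-0.0356,0.0189,0,0,0,0,0.085],[-0.0356,0.0189,0,0,0,0,0.085],[-0.0356,0.0189,0,0,0,0,0.085],[-0.0356,0.0189,0,0,0,0,0.085],[-0.0356,0.0189,0,0,0,0,0.085],[-0.0356,0.0189,0,0,0,0,0.085],[-0.0356,0.0189,0,0,0,0,0.085],[-0.0356,0.0189,0,0,0,0,0.085],[-0.0356,0.0189,0,0,0,0,0.085],[-0.0356,0.0189,0,0,0,0,0.085],[-0.0356,0.0189,0,0,0,0,0.085]]' >/dev/null; python3 -m pendant '[[0,0,0,0,0,-8.5,0.085],[0,0,0,0,0,-8.5,0.085],[0,0,0,0,0,-8.5,0.085],[0,0,0,0,0,-8.5,0.085],[0,0,0,0,0,-8.5,0.085],[0,0,0,0,0,-8.5,0.085],[0,0,0,0,0,-8.5,0.085],[0,0,0,0,0,-8.5,0.085]]' >/dev/null;  python3 d.py 597.1 331.6 120 201.9
```

```text
clock: 1.85
position: [427.8, -119.2, 256.7]
ee_rot: [-0.349, 0.937, -0.0, 0.001]
contact_force: [1.4, -0.5, 0.1]
gripper_width: 85.2
grasp_force: 0.0
shift tool now [ -3.2   4.6 136.2] after turn [ -3.4   4.4 136.2] turn z -2.7 tilt [-0.01 -0.  ]
t 3.85 pos [602.5 330.1 256.2] psi -160.8 q [ 0.74  0.49  0.18 -0.   -1.26 -0.4 ] F [-0.4 -1.1 -0.1] w 84.7 g 0.0
```

```bash
python3 -m pendant '[[-0.0034,0.0044,0.005,0,0,-2.7,0.085],[0,0,0.04,0,0,0,0.085],[0,0,0.04,0,0,0,0.085],[0,0,0.04,0,0,0,0.085],[0,0,0.04,0,0,0,0.085],[0,0,0.03,0,0,0,0.085],[0,0,0.015,0,0,0,0.085],[0,0,0,0,0,0,0.085]]' >/dev/null; python3 d.py 597.1 331.6 28 201.9; python3 - <<'E'
from h import *
t=cam("top");s=cam("scene");a=crop(t,190,165,290,235,4,"g1");crop(s,220,200,320,280,4,"g2")
cv2.imwrite("pics/g.png",np.hstack([cv2.imread("pics/g1.png"),cv2.imread("pics/g2.png")[:280]]))
E
```

```text
shift tool now [-0.3 -1.1 15.9] after turn [-0.3 -1.1 15.9] turn z -0.4 tilt [-0.21 -0.18]
t 4.65 pos [596.3 331.   43.9] psi -158.5 q [ 0.74  0.68 -0.07 -0.   -0.83 -0.37] F [-0.2  0.2  0.3] w 85.0 g 0.0
```

View pics/g.png

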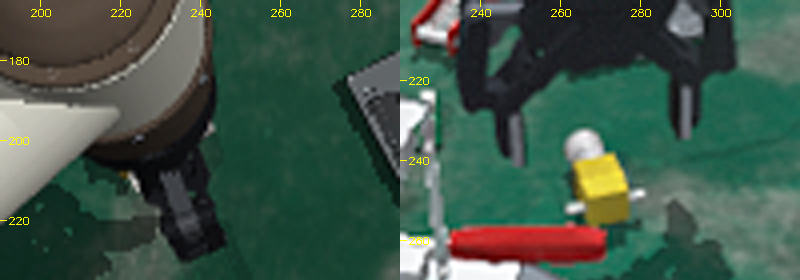

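The top view is mostly blocked by the wrist. The scene crop shows the open fingers astride the motor, tips at (249,241) and (291,234), gearbox at (270,245). I check the predicted tip pixels against that.

```bash
python3 - <<'E'
from h import *
s=cam("scene");m=R.from_quat(arm.read_state()["ee_rot"]).as_matrix();p=arm.read_state()["position"]
for z in(12,25):
    print(z,proj(s,[p+m@np.array([0,y,z]) for y in(-45,45)]).round(1))
E
python3 -m pendant '[[0,0,0.008,0,0,0,0.085],[0,0,0.005,0,0,0,0.085],[0,0,0,0,0,0,0.02],[0,0,0,0,0,0,0.02],[0,0,0,0,0,0,0.02],[0,0,0,0,0,0,0.02],[0,0,0,0,0,0,0.02],[0,0,0,0,0,0,0.02],[0,0,0,0,0,0,0.02],[0,0,0,0,0,0,0.02]]'; python3 d.py 597.1 331.6 28 201.9
```

```text
12 [[248.7 237.7]
 [288.7 231.3]]
25 [[248.9 242.2]
 [288.6 235.7]]
clock: 5.8
position: [597.6, 332.1, 33.9]
ee_rot: [0.827, -0.563, 0.0, -0.001]
contact_force: [1.0, -0.2, 4.3]
gripper_width: 22.4
grasp_force: 59.3
shift tool now [0.3 0.7 5.9] after turn [0.3 0.7 5.9] turn z -0.4 tilt [0.06 0.03]
t 5.8 pos [597.6 332.1  33.9] psi -158.5 q [ 0.74  0.69 -0.07  0.   -0.81 -0.37] F [ 1.  -0.2  4.3] w 22.4 g 59.3
```

The tips agree with the prediction. The grip is high, with the grasp point above the motor's top, so I re-grip 5 mm lower.

```bash
python3 -m pendant '[[0,0,0,0,0,0,0.05],[0,0,0,0,0,0,0.05],[0,0,0.005,0,0,-0.4,0.05],[0,0,0,0,0,0,0.02],[0,0,0,0,0,0,0.02],[0,0,0,0,0,0,0.02],[0,0,0,0,0,0,0.02],[0,0,0,0,0,0,0.02]]'; python3 d.py 597.1 331.6 28 201.9
```

```text
clock: 6.6
position: [597.1, 331.8, 28.1]
ee_rot: [0.829, -0.56, -0.0, 0.0]
contact_force: [0.1, -0.7, -0.6]
gripper_width: 22.9
grasp_force: 59.1
shift tool now [0.2 0.1 0.1] after turn [0.2 0.1 0.1] turn z 0.0 tilt [-0.02 -0.  ]
t 6.6 pos [597.1 331.8  28.1] psi -158.1 q [ 0.74  0.69 -0.08 -0.   -0.8  -0.36] F [ 0.1 -0.7 -0.6] w 22.9 g 59.1
```

```bash
python3 -m pendant '[[0,0,-0.03,0,0,0,0.02],[0,0,-0.035,0,0,0,0.02],[0,0,-0.035,0,0,-8,0.02],[0,0,0,0,0,-8.2,0.02],[0,0,0,0,0,-8,0.02],[0,0,0,0,0,-8,0.02],[0,0,0,0,0,-8,0.02],[0,0,0,0,0,-8,0.02],[0,0,0,0,0,-8,0.02]]'; python3 d.py 418.5 369.6 34 258.1
```

```text
clock: 7.5
position: [597.1, 331.8, 128.2]
ee_rot: [0.995, -0.101, -0.0, 0.0]
contact_force: [-0.9, -0.2, -0.9]
gripper_width: 22.7
grasp_force: 59.2
shift tool now [-182.5   -1.3   94.2] after turn [-182.5   -0.2   94.2] turn z 0.3 tilt [-0.02 -0.  ]
t 7.5 pos [597.1 331.8 128.2] psi -101.6 q [ 0.74  0.58  0.   -0.   -0.99  0.63] F [-0.9 -0.2 -0.9] w 22.7 g 59.2
```

```bash
python3 -m pendant '[[-0.03,0,0,0,0,0.3,0.02],[-0.03,0,0,0,0,0,0.02],[-0.03,0,0,0,0,0,0.02],[-0.03,0,0,0,0,0,0.02],[-0.03,0,0,0,0,0,0.02],[-0.02,0,0,0,0,0,0.02],[-0.0125,0,0,0,0,0,0.02],[0,0,0.02,0,0,0,0.02],[0,0,0.025,0,0,0,0.02],[0,0,0,0,0,0,0.02]]'>/dev/null; python3 d.py 418.5 369.6 34 258.1; python3 - <<'E'
from h import *
t=cam("top");s=cam("scene");crop(s,300,210,400,290,6,"h1",10)
E
```

```text
shift tool now [ 0.9 -1.7 46.5] after turn [ 0.9 -1.7 46.5] turn z -0.3 tilt [-0.24 -0.31]
t 8.5 pos [417.5 368.4  80.5] psi -102.2 q [ 1.01  0.46 -0.37 -0.   -0.74  0.34] F [-0.3 -0.3 -1. ] w 22.7 g 59.2
```

View pics/h1.png

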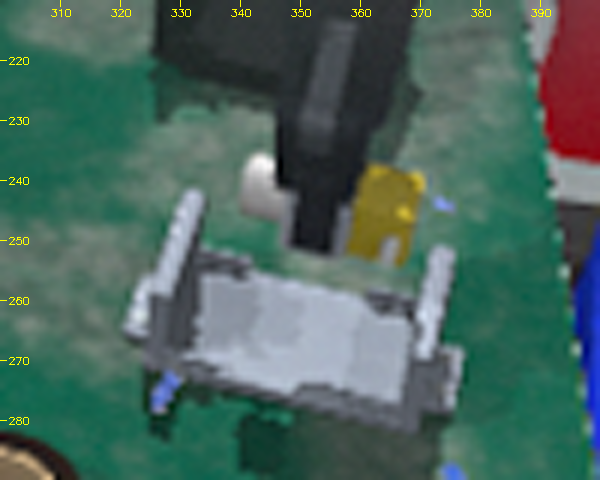

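The motor hangs level between the end walls, which run from about (331,245) to (373,252), and the finger sits at mid-length (352,250). I lower it.

```bash
python3 -m pendant '[[0,0,0.015,0,0,0,0.02],[0,0,0.015,0,0,0,0.02],[0,0,0.009,0,0,0,0.02],[0,0,0,0,0,0,0.02],[0,0,0,0,0,0,0.02]]'; python3 d.py 418.5 369.6 34 258.1
```

```text
clock: 9.1
position: [419.3, 370.7, 45.1]
ee_rot: [0.994, -0.106, 0.0, -0.001]
contact_force: [0.9, -0.1, 0.4]
gripper_width: 22.5
grasp_force: 59.2
shift tool now [-0.6  1.3 11.1] after turn [-0.6  1.3 11.1] turn z -0.3 tilt [0.06 0.06]
t 9.1 pos [419.3 370.7  45.1] psi -102.2 q [ 1.01  0.52 -0.4   0.   -0.65  0.34] F [ 0.9 -0.1  0.4] w 22.5 g 59.2
```

```bash
python3 -m pendant '[[0,0.001,0.005,0,0,0,0.02],[0,0,0.004,0,0,0,0.02],[0,0,0.0025,0,0,0,0.02],[0,0,0,0,0,0,0.02]]'; python3 d.py 418.5 369.6 34 258.1
```

```text
clock: 9.5
position: [418.6, 369.2, 33.7]
ee_rot: [0.994, -0.106, 0.0, 0.0]
contact_force: [-2.2, -1.8, 6.0]
gripper_width: 22.7
grasp_force: 60.0
shift tool now [-0.1 -0.4 -0.3] after turn [-0.1 -0.4 -0.3] turn z -0.2 tilt [ 0.01 -0.02]
t 9.5 pos [418.6 369.2  33.7] psi -102.1 q [ 1.01  0.53 -0.41  0.   -0.63  0.35] F [-2.2 -1.8  6. ] w 22.7 g 60.0
```

```bash
python3 -m pendant '[[0,0,0,0,0,0,0.05],[0,0,0,0,0,0,0.05],[0,0,0,0,0,0,0.05],[0,0,-0.02,0,0,0,0.05],[0,0,-0.04,0,0,0,0.05],[0,0,-0.04,0,0,2,0.085],[0,0,-0.03,0,0,0,0.085],[0,0,0,0,0,0,0.085]]'; python3 d.py 423.3 204.4 28 256
```

```text
clock: 10.3
position: [420.4, 371.5, 167.8]
ee_rot: [0.992, -0.123, 0.003, -0.004]
contact_force: [0.0, 0.5, -0.6]
gripper_width: 84.9
grasp_force: 0.0
shift tool now [ 43.  162.7 138.5] after turn [ 42.6 162.8 138.5] turn z -0.1 tilt [0.38 0.47]
t 10.3 pos [420.4 371.5 167.8] psi -104.1 q [ 1.01  0.35 -0.28  0.   -0.92  0.31] F [ 0.   0.5 -0.6] w 84.9 g 0.0
```

```bash
python3 -m pendant '[[0.0085,0.0322,0,0,0,0,0.085],[0.0085,0.0322,0,0,0,0,0.085],[0.0085,0.0322,0,0,0,0,0.085],[0.0085,0.0322,0,0,0,0,0.085],[0.0085,0.0322,0,0,0,0,0.085],[0,0,0.03,0,0,0,0.085],[0,0,0.03,0,0,0,0.085],[0,0,0,0,0,0,0.085],[0,0,0,0,0,0,0.085]]'>/dev/null; python3 d.py 423.3 204.4 28 256;python3 - <<'E'
from h import *
t=cam("top");s=cam("scene");crop(t,180,250,250,315,6,"m1",10);crop(s,300,180,400,290,4,"m2",10)
a=cv2.imread("pics/m1.png");b=cv2.imread("pics/m2.png");h=min(a.shape[0],b.shape[0])
b=cv2.imread("pics/m2.png")[b.shape[0]-h:];cv2.imwrite("pics/m.png",np.hstack([a[:h],b]))
E
```

```text
shift tool now [ 2.5 -2.6 74.6] after turn [ 2.5 -2.6 74.6] turn z -0.1 tilt [-0.06 -0.09]
t 11.2 pos [420.3 202.6 102.6] psi -104.1 q [ 0.8   0.3  -0.57  0.   -0.7   0.52] F [ 0.2 -0.4  0.3] w 84.5 g 0.0
```

View pics/m.png

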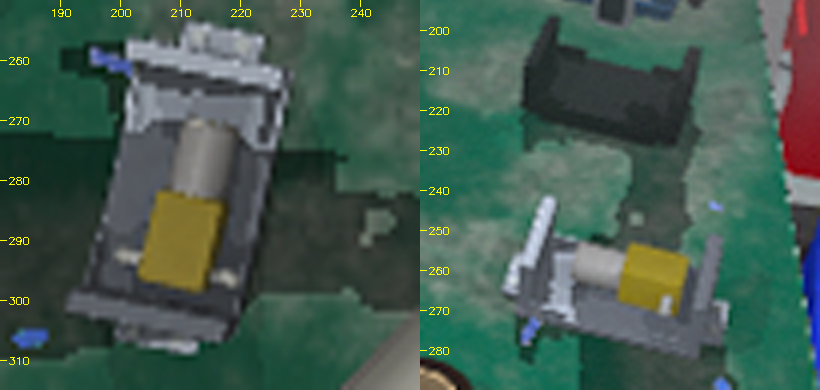

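The motor lies flat and lengthways in the base, gearbox at (209,290) and can at (214,275). I measure where it ended up, to get any offset between camera and robot.

```bash
python3 - <<'E'
from h import *
t=cam("top");p=np.array([420.5,369.2]);y=np.radians(-11.9);u=np.array([np.cos(y),np.sin(y)]);v=np.array([-u[1],u[0]])
g=lambda a,b,z:(lambda w:(round(float((w-p)@u),1),round(float((w-p)@v),1)))(onz(t,180+a/6,250+b/6,z)[:2])
print('gear end',g(137,278,30),g(206,290,30),'gear front',g(157,193,30),g(226,205,30),'can end',g(208,118,22))
print('rim',[g(a,b,38) for a,b in((127,42),(287,75),(66,306),(228,342))])
E
```

```text
gear end (-33.1, 8.1) (-32.3, -16.2) gear front (-3.3, 7.9) (-2.5, -16.6) can end (25.3, -2.7)
rim [(45.7, 28.7), (45.8, -28.4), (-46.4, 28.7), (-47.0, -28.5)]
```

The motor sits 3–4 mm off in x and y from where I commanded it. That is harmless here with 11 mm of play, but it shows the robot frame reads about +4 mm in y against the camera, so I correct for it from now on. Next is the tray.

```bash
python3 d.py 423.3 208.2 24 256; python3 -m pendant '[[0.0016,-0.0063,0.02,0,0,0,0.085],[0,0,0.03,0,0,0,0.085],[0,0,0.02,0,0,0,0.085],[0,0,0.008,0,0,0,0.085],[0,0,0,0,0,0,0.085],[0,0,0,0,0,0,0.085]]'>/dev/null; python3 d.py 423.3 208.2 24 256
```

```text
shift tool now [ 0.9 -4.8 80. ] after turn [ 0.9 -4.8 80. ] turn z -0.1 tilt [0.11 0.1 ]
t 11.35 pos [421.1 203.6 104. ] psi -104.1 q [ 0.8   0.3  -0.57  0.   -0.69  0.52] F [-0.2  0.5  0.4] w 84.8 g 0.0
shift tool now [-0.6  1.2  1.8] after turn [-0.6  1.2  1.8] turn z -0.1 tilt [0.1  0.08]
t 11.95 pos [424.1 209.2  25.9] psi -104.1 q [ 0.8   0.45 -0.63  0.   -0.49  0.52] F [-0.5 -0.3  0.3] w 85.1 g 0.0
```

```bash
python3 -m pendant '[[-0.0006,0.0012,0.003,0,0,0,0.07],[0,0,0,0,0,0,0.05],[0,0,0,0,0,0,0.045],[0,0,0,0,0,0,0.045],[0,0,0,0,0,0,0.045],[0,0,0,0,0,0,0.045],[0,0,0,0,0,0,0.045]]'; python3 d.py 423.3 208.2 24 256; python3 - <<'E'
from h import *
t=cam("top");s=cam("scene");crop(t,240,240,340,315,4,"n1",10);crop(s,310,170,390,245,4,"n2",10)
a=cv2.imread("pics/n1.png");b=cv2.imread("pics/n2.png");cv2.imwrite("pics/n.png",np.hstack([a,b]))
E
```

```text
clock: 12.65
position: [422.8, 207.7, 22.9]
ee_rot: [0.992, -0.123, 0.0, -0.0]
contact_force: [-1.7, -0.1, 5.1]
gripper_width: 54.6
grasp_force: 63.4
shift tool now [ 0.3 -0.7 -1.1] after turn [ 0.3 -0.7 -1.1] turn z -0.2 tilt [0.06 0.05]
t 12.65 pos [422.8 207.7  22.9] psi -104.2 q [ 0.8   0.45 -0.64  0.   -0.48  0.52] F [-1.7 -0.1  5.1] w 54.6 g 63.4
```

View pics/n.png

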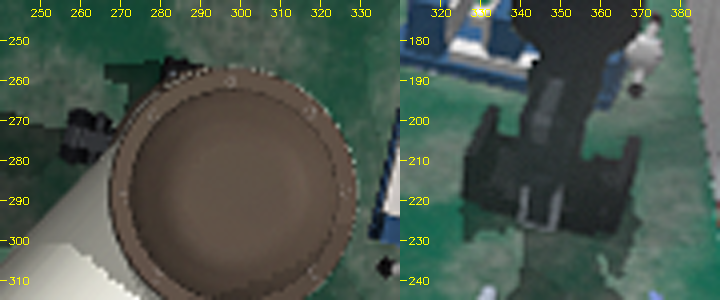

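The tray is gripped at mid-length: finger at (345,222), tray spanning 326–369 in the scene crop. I lift it and carry it over the base.

```bash
python3 -m pendant '[[0,0,-0.02,0,0,0,0.045],[0,0,-0.04,0,0,0,0.045],[0,0,-0.04,0,0,-1.1,0.045],[0,0,0,0,0,-1.1,0.045],[0,0,0,0,0,0,0.045]]'>/dev/null; python3 d.py 420.5 373.4 70 258.1
```

```text
shift tool now [ -36.5 -161.7   53. ] after turn [ -36.2 -161.8   53. ] turn z -0.1 tilt [0.08 0.12]
t 13.25 pos [422.5 207.5 122.7] psi -102.0 q [ 0.8   0.28 -0.54 -0.   -0.75  0.56] F [ 0.  -1.  -1.4] w 54.1 g 64.2
```

```bash
python3 -m pendant '[[-0.0073,-0.0324,0,0,0,0,0.045],[-0.0073,-0.0324,0,0,0,0,0.045],[-0.0073,-0.0324,0,0,0,0,0.045],[-0.0073,-0.0324,0,0,0,0,0.045],[-0.0072,-0.0322,0,0,0,0,0.045],[0,0,0.025,0,0,0,0.045],[0,0,0.015,0,0,0,0.045],[0,0,0,0,0,0,0.045],[0,0,0,0,0,0,0.045]]'>/dev/null; python3 d.py 420.5 373.4 70 258.1; python3 - <<'E'
from h import *
s=cam("scene");t=cam("top")
d=dict(s);d["image"]=np.clip(255*(s["image"]/255.)**.6,0,255).astype(np.uint8)
crop(d,305,205,395,290,6,"o1",10)
E
```

```text
shift tool now [ 0.1 -1.  10.6] after turn [ 0.1 -1.  10.6] turn z -0.1 tilt [-0.09 -0.16]
t 14.15 pos [420.2 372.5  80.6] psi -102.0 q [ 1.01  0.47 -0.36  0.   -0.74  0.35] F [-0.3  0.3 -1. ] w 54.3 g 64.1
```

View pics/o1.png

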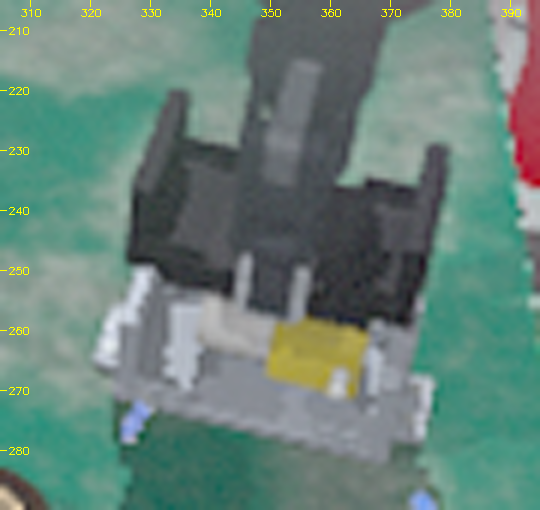

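The tray hangs square over the base and motor, its near lower corners at (327,249) and (374,258) above the base's walls. I lower it while watching the force.

```bash
python3 -m pendant '[[0,-0.0005,0.01,0,0,0,0.045],[0,0,0.007,0,0,0,0.045],[0,0,0,0,0,0,0.045],[0,0,0,0,0,0,0.045]]';  python3 d.py 420.5 373.4 56 258.1; python3 -m pendant '[[0,0,0.003,0,0,0,0.045],[0,0,0.003,0,0,0,0.045],[0,0,0,0,0,0,0.045]]'; python3 d.py 420.5 373.4 56 258.1
```

```text
clock: 14.65
position: [420.6, 373.6, 64.6]
ee_rot: [0.995, -0.104, -0.0, 0.0]
contact_force: [-0.1, 1.0, -1.0]
gripper_width: 54.6
grasp_force: 64.2
shift tool now [-0.1  0.2  8.6] after turn [-0.1  0.2  8.6] turn z -0.1 tilt [-0.01 -0.03]
t 14.65 pos [420.6 373.6  64.6] psi -102.0 q [ 1.01  0.49 -0.38  0.   -0.7   0.35] F [-0.1  1.  -1. ] w 54.6 g 64.2
clock: 14.95
position: [420.5, 373.5, 58.4]
ee_rot: [0.995, -0.104, -0.0, 0.0]
contact_force: [-0.2, 0.1, -1.6]
gripper_width: 54.4
grasp_force: 64.2
shift tool now [0.1 0.1 2.4] after turn [0.1 0.1 2.4] turn z -0.1 tilt [-0.03 -0.04]
t 14.95 pos [420.5 373.5  58.4] psi -102.0 q [ 1.01  0.5  -0.38 -0.   -0.69  0.35] F [-0.2  0.1 -1.6] w 54.4 g 64.2
```

```bash
python3 -m pendant '[[0,0,0.002,0,0,0,0.045],[0,0,0.0015,0,0,0,0.045],[0,0,0,0,0,0,0.045]]'; python3 d.py 420.5 373.4 56 258.1
```

```text
clock: 15.25
position: [420.7, 373.8, 55.9]
ee_rot: [0.995, -0.104, 0.0, -0.0]
contact_force: [-0.9, -0.6, 2.6]
gripper_width: 54.4
grasp_force: 64.6
shift tool now [-0.1  0.5 -0.1] after turn [-0.1  0.5 -0.1] turn z -0.1 tilt [0.02 0.01]
t 15.25 pos [420.7 373.8  55.9] psi -102.0 q [ 1.01  0.5  -0.38  0.   -0.68  0.35] F [-0.9 -0.6  2.6] w 54.4 g 64.6
```

```bash
python3 -m pendant '[[0,0,0,0,0,0,0.085],[0,0,0,0,0,0,0.085],[0,0,0,0,0,0,0.085],[0,0,-0.03,0,0,0,0.085],[0,0,-0.04,0,0,-5.5,0.085],[0,0,-0.04,0,0,-5.8,0.085],[0,0,0,0,0,0,0.085]]'>/dev/null;  python3 d.py 619.4 22 26 269.3
```

```text
shift tool now [198.4 354.2 143.7] after turn [199.5 353.6 143.7] turn z 0.2 tilt [0.48 0.57]
t 15.95 pos [423.  376.6 171.5] psi -90.5 q [ 1.01  0.36 -0.27  0.   -0.93  0.55] F [-0.7  0.4 -0.9] w 85.1 g 0.0
```

```bash
python3 -m pendant '[[0.0202,0.035,0,0,0,0,0.085],[0.0202,0.035,0,0,0,0,0.085],[0.0202,0.035,0,0,0,0,0.085],[0.0202,0.035,0,0,0,0,0.085],[0.0202,0.035,0,0,0,0,0.085],[0.0202,0.035,0,0,0,0,0.085],[0.0202,0.035,0,0,0,0,0.085],[0.0202,0.035,0,0,0,0,0.085],[0.0202,0.035,0,0,0,0,0.085],[0.0202,0.035,0,0,0,0,0.085],[0,0,0.03,0,0,0,0.085],[0,0,0.03,0,0,0,0.085]]'>/dev/null;  python3 -m pendant '[[0,0,0,0,0,0,0.085],[0,0,0,0,0,0,0.085]]'>/dev/null;python3 d.py 619.4 22 26 269.3
python3 - <<'E'
from h import *
g=lambda d:dict(d,image=np.clip(255*(d["image"]/255.)**.5,0,255).astype(np.uint8))
t=g(cam("top"));s=g(cam("scene"));crop(t,180,245,250,315,6,"p1",10);crop(s,300,200,380,290,5,"p2",10)
a=cv2.imread("pics/p1.png");b=cv2.imread("pics/p2.png")[:420];cv2.imwrite("pics/p.png",np.hstack([a,b]))
E
```

```text
shift tool now [ 0.9 -0.8 79.1] after turn [ 0.9 -0.8 79.1] turn z 0.0 tilt [-0.05 -0.05]
t 17.35 pos [618.6  21.3 105.1] psi -90.7 q [ 0.3   0.51 -0.19  0.   -0.86  1.26] F [-0.4 -0.1 -0.1] w 84.6 g 0.0
```

View pics/p.png

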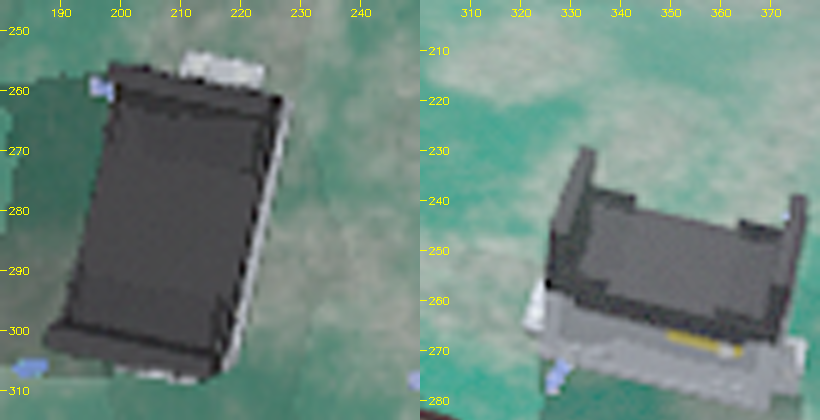

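The tray sits on the base, rim corners at about (198,255), (227,261), (187,300) and (217,309). I check its squareness numerically.

```bash
python3 - <<'E'
from h import *
t=cam("top");p=np.array([420.5,369.2]);y=np.radians(-11.9);u=np.array([np.cos(y),np.sin(y)]);v=np.array([-u[1],u[0]])
g=lambda a,b,z:(lambda w:(round(float((w-p)@u),1),round(float((w-p)@v),1)))(onz(t,180+a/6,245+b/6,z)[:2])
q=[g(a,b,73) for a,b in((108,62),(286,98),(43,335),(222,382))];print(q,np.mean(q,0))
E
python3 d.py 619.4 22 26 269.3
```

```text
[(48.0, 29.7), (48.4, -31.3), (-43.6, 30.2), (-46.4, -31.0)] [ 1.6 -0.6]
shift tool now [-0.5  0.  81.2] after turn [-0.5  0.  81.2] turn z 0.1 tilt [0.2  0.03]
t 17.5 pos [619.6  22.  107.2] psi -90.6 q [ 0.3   0.51 -0.19  0.   -0.86  1.26] F [0.1 0.4 0.2] w 85.3 g 0.0
```

The tray is centred within 2 mm and square. Next I grip the puck.

```bash
python3 -m pendant '[[0,0,0.035,0,0,0,0.07],[0,0,0.03,0,0,0,0.07],[0,0,0.014,0,0,0,0.07],[0,0,0,0,0,0,0.07],[0,0,0,0,0,0,0.025],[0,0,0,0,0,0,0.025],[0,0,0,0,0,0,0.025],[0,0,0,0,0,0,0.025],[0,0,0,0,0,0,0.025]]'; python3 d.py 619.4 22 26 269.3; python3 - <<'E'
from h import *
s=cam("scene");crop(s,235,125,335,200,6,"r1",10)
E
```

```text
clock: 18.4
position: [619.9, 21.8, 28.5]
ee_rot: [1.0, -0.006, 0.002, -0.0]
contact_force: [-0.7, 0.4, 6.2]
gripper_width: 32.4
grasp_force: 61.6
shift tool now [-0.5 -0.2  2.5] after turn [-0.5 -0.2  2.5] turn z 0.1 tilt [0.23 0.04]
t 18.4 pos [619.9  21.8  28.5] psi -90.6 q [ 0.3   0.61 -0.25  0.   -0.7   1.26] F [-0.7  0.4  6.2] w 32.4 g 61.6
```

View pics/r1.png

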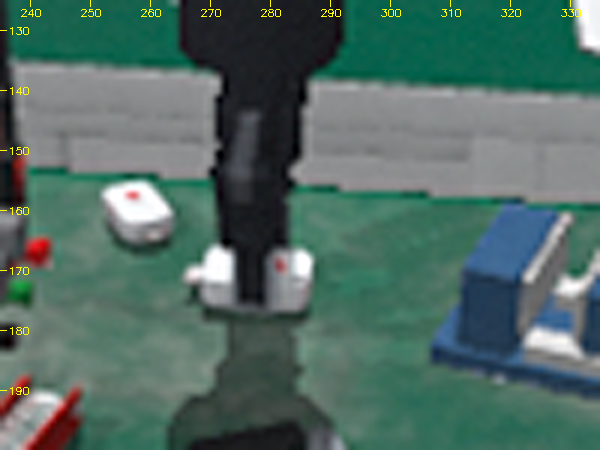

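The puck is held across the body: finger at (276,170), tip on the left, button at (281,169). I carry it to the tray.

```bash
python3 -m pendant '[[0,0,-0.02,0,0,0,0.025],[0,0,-0.045,0,0,0,0.025],[0,0,-0.045,0,0,5.6,0.025],[0,0,-0.01,0,0,5.7,0.025],[0,0,0,0,0,0,0.025],[0,0,0,0,0,0,0.025]]'>/dev/null;  python3 d.py 416.8 374.6 76 258.1
```

```text
shift tool now [-269.2 -304.3   70.1] after turn [-269.3 -304.3   70.1] turn z 0.0 tilt [-0.08  0.02]
t 19.05 pos [617.6  21.3 145.6] psi -101.9 q [ 0.3   0.47 -0.16 -0.   -0.95  1.07] F [ 0.5 -0.5 -1.1] w 32.4 g 60.9
```

```bash
python3 -m pendant '[[-0.0246,-0.0276,0,0,0,0,0.025],[-0.0246,-0.0276,0,0,0,0,0.025],[-0.0246,-0.0276,0,0,0,0,0.025],[-0.0246,-0.0276,0,0,0,0,0.025],[-0.0246,-0.0276,0,0,0,0,0.025],[-0.0246,-0.0276,0,0,0,0,0.025],[-0.0246,-0.0276,0,0,0,0,0.025],[-0.0246,-0.0276,0,0,0,0,0.025],[-0.0246,-0.0276,0,0,0,0,0.025],[-0.0246,-0.0276,0,0,0,0,0.025],[-0.0246,-0.0276,0,0,0,0,0.025]]'>/dev/null;  python3 -m pendant '[[0,0,0.02,0,0,0,0.025],[0,0,0,0,0,0,0.025],[0,0,0,0,0,0,0.025]]'>/dev/null; python3 d.py 416.8 374.6 76 258.1
```

```text
shift tool now [ 0.3 -1.5 48.7] after turn [ 0.3 -1.5 48.7] turn z -0.0 tilt [-0.13 -0.22]
t 20.45 pos [416.3 373.4 124.7] psi -101.9 q [ 1.02  0.41 -0.33  0.   -0.84  0.34] F [-0.3  0.5 -0.4] w 32.4 g 60.8
```

```bash
python3 -m pendant '[[0,-0.0005,0.02,0,0,0,0.025],[0,0,0.015,0,0,0,0.025],[0,0,0.008,0,0,0,0.025],[0,0,0,0,0,0,0.025],[0,0,0,0,0,0,0.025]]'>/dev/null; python3 d.py 416.8 374.6 76 258.1;  python3 -m pendant '[[0,0,0.003,0,0,0,0.025],[0,0,0.003,0,0,0,0.025],[0,0,0,0,0,0,0.025]]'>/dev/null; python3 d.py 416.8 374.6 76 258.1
```

```text
shift tool now [-0.6  0.6  7.9] after turn [-0.6  0.6  7.9] turn z -0.1 tilt [0.04 0.03]
t 20.95 pos [417.5 375.   83.9] psi -102.0 q [ 1.02  0.46 -0.36  0.   -0.74  0.34] F [ 0.9  0.6 -0.8] w 32.6 g 60.9
shift tool now [0.1 0.3 1.2] after turn [0.1 0.3 1.2] turn z -0.1 tilt [-0.01 -0.01]
t 21.25 pos [416.8 374.9  77.2] psi -102.0 q [ 1.02  0.47 -0.37 -0.   -0.73  0.34] F [ 0.1  0.2 -0.9] w 32.8 g 60.9
```

```bash
python3 -m pendant '[[0,0,0.002,0,0,0,0.025],[0,0,0.001,0,0,0,0.025],[0,0,0,0,0,0,0.025]]'>/dev/null; python3 d.py 416.8 374.6 76 258.1
```

```text
shift tool now [-0.1  0.7 -0.5] after turn [-0.1  0.7 -0.5] turn z -0.0 tilt [0.04 0.02]
t 21.55 pos [417.  375.3  75.5] psi -101.9 q [ 1.02  0.47 -0.37  0.   -0.73  0.34] F [-1.4 -1.7  6.8] w 32.3 g 61.6
```

```bash
python3 -m pendant '[[0,0,0,0,0,0,0.06],[0,0,0,0,0,0,0.06],[0,0,0,0,0,0,0.06],[0,0,-0.03,0,0,0,0.06],[0,0,-0.04,0,0,-8,0.06],[0,0,-0.03,0,0,-8,0.07],[0,0,0,0,0,-8,0.07],[0,0,0,0,0,-8.1,0.07],[0,0,0,0,0,-8.1,0.07],[0,0,0,0,0,0,0.07]]'>/dev/null; python3 d.py 601.8 186.5 42 298.3
```

```text
shift tool now [ 73.9 253.5 132.2] after turn [ 73.5 253.6 132.2] turn z -0.1 tilt [-0.01 -0.01]
t 22.55 pos [416.8 374.9 174.2] psi -61.8 q [ 1.02  0.35 -0.27 -0.   -0.95  1.04] F [0.2 0.1 0.6] w 70.2 g 0.0
```

```bash
python3 -m pendant '[[0.0092,0.0317,0,0,0,0,0.07],[0.0092,0.0317,0,0,0,0,0.07],[0.0092,0.0317,0,0,0,0,0.07],[0.0092,0.0317,0,0,0,0,0.07],[0.0092,0.0317,0,0,0,0,0.07],[0.0092,0.0317,0,0,0,0,0.07],[0.0092,0.0317,0,0,0,0,0.07],[0.0092,0.0317,0,0,0,0,0.07],[0,0,0.03,0,0,0,0.07],[0,0,0.03,0,0,0,0.07],[0,0,0,0,0,0,0.07]]'>/dev/null; python3 d.py 601.8 186.5 42 298.3
python3 - <<'E'
from h import *
g=lambda d:dict(d,image=np.clip(255*(d["image"]/255.)**.6,0,255).astype(np.uint8))
t=g(cam("top"));s=g(cam("scene"));crop(t,180,245,240,315,6,"u1",10);crop(s,235,170,325,240,4,"u2",10);crop(s,310,220,390,270,5,"u3",10)
a=cv2.imread("pics/u1.png");b=cv2.imread("pics/u2.png");c=cv2.imread("pics/u3.png")
I=np.zeros((540,800,3),np.uint8);I[:420,:360]=a;I[:280,370:730]=b;I[285:535,370:770]=c;cv2.imwrite("pics/u.png",I)
E
```

```text
shift tool now [ 4.1 -0.4 67.4] after turn [ 4.1 -0.3 67.4] turn z -0.3 tilt [-0.53 -0.24]
t 23.65 pos [599.  184.5 109.5] psi -62.0 q [ 0.56  0.52 -0.16 -0.   -0.89  1.5 ] F [-0.4 -0.5 -0.1] w 69.9 g 0.0
```

View pics/u.png

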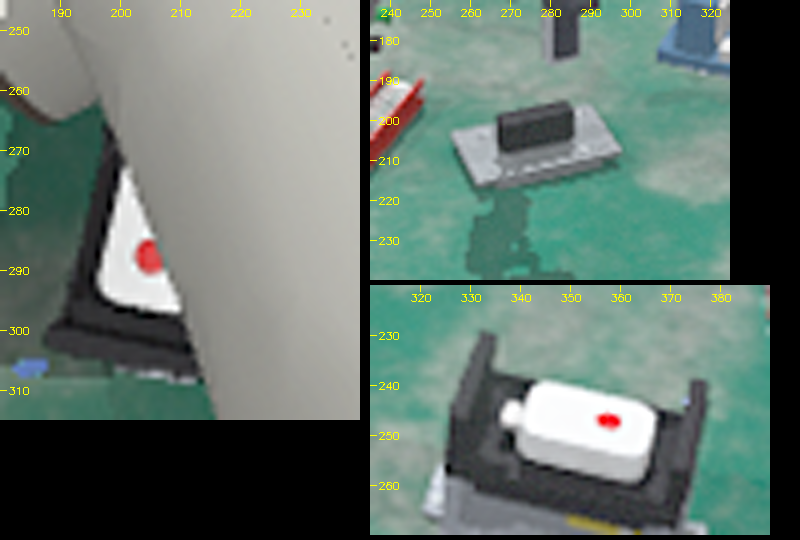

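The puck lies in the tray with its button up at (357,247), lengthways and centred. The lid is undisturbed, its bar at (276,202). I descend on the bar.

```bash
python3 -m pendant '[[0,0,0.03,0,0,0,0.06],[0,0,0.02,0,0,0,0.06],[0,0,0,0,0,0,0.05],[0,0,0,0,0,0,0.05]]'>/dev/null; python3 d.py 601.8 186.5 42 298.3
```

```text
shift tool now [-1.2  0.1 24.2] after turn [-1.2  0.1 24.2] turn z -0.0 tilt [0.16 0.05]
t 24.15 pos [602.8 187.2  66.2] psi -61.7 q [ 0.56  0.58 -0.2   0.   -0.79  1.51] F [-0.  -0.3  0.9] w 50.0 g 0.0
```

```bash
python3 -m pendant '[[-0.0008,0,0.012,0,0,0,0.05],[0,0,0.01,0,0,0,0.04],[0,0,0,0,0,0,0.03],[0,0,0,0,0,0,0.01],[0,0,0,0,0,0,0.01],[0,0,0,0,0,0,0.01],[0,0,0,0,0,0,0.01],[0,0,0,0,0,0,0.01]]'>/dev/null; python3 d.py 601.8 186.5 42 298.3
```

```text
shift tool now [ 0.9 -0.   0.4] after turn [ 0.9 -0.   0.4] turn z -0.1 tilt [0.01 0.01]
t 24.95 pos [601.  186.   42.4] psi -61.8 q [ 0.56  0.61 -0.22 -0.   -0.75  1.51] F [-0.1  0.4 -1. ] w 14.2 g 61.6
```

```bash
python3 -m pendant '[[0,0,-0.02,0,0,0,0.01],[0,0,-0.04,0,0,0,0.01],[0,0,-0.04,0,0,8,0.01],[0,0,-0.03,0,0,8,0.01],[0,0,0,0,0,8,0.01],[0,0,0,0,0,8,0.01],[0,0,0,0,0,8.1,0.01],[0,0,0,0,0,0,0.01],[0,0,0,0,0,0,0.01]]'>/dev/null; python3 d.py 420 374 130 258.1
```

```text
shift tool now [-215.2 -147.5   42.2] after turn [-215.7 -146.7   42.2] turn z 0.2 tilt [-0.02 -0.01]
t 25.85 pos [600.8 185.9 172.2] psi -101.7 q [ 0.56  0.46 -0.1  -0.   -1.02  0.81] F [-0.4 -0.9 -0.2] w 14.2 g 61.6
```

```bash
python3 -m pendant '[[0,0,0,0,0,0.2,0.01],[-0.0270,-0.0183,0,0,0,0,0.01],[-0.0270,-0.0183,0,0,0,0,0.01],[-0.0270,-0.0183,0,0,0,0,0.01],[-0.0270,-0.0183,0,0,0,0,0.01],[-0.0270,-0.0183,0,0,0,0,0.01],[-0.0270,-0.0183,0,0,0,0,0.01],[-0.0270,-0.0183,0,0,0,0,0.01],[-0.0267,-0.0186,0,0,0,0,0.01],[0,0,0.02,0,0,0,0.01],[0,0,0.02,0,0,0,0.01],[0,0,0,0,0,0,0.01]]'>/dev/null; python3 -m pendant '[[0,0,0,0,0,0,0.01],[0,0,0,0,0,0,0.01]]'>/dev/null;python3 d.py 420 374 110.4 258.1
python3 - <<'E'
from h import *
g=lambda d:dict(d,image=np.clip(255*(d["image"]/255.)**.6,0,255).astype(np.uint8))
s=g(cam("scene"));crop(s,300,190,400,290,6,"v",10)
E
```

```text
shift tool now [-1.2  1.4 23.1] after turn [-1.2  1.4 23.1] turn z -0.2 tilt [0.09 0.09]
t 27.25 pos [421.4 375.1 133.5] psi -102.1 q [ 1.01  0.4  -0.31  0.   -0.86  0.35] F [ 0.1  0.8 -1.4] w 14.4 g 61.6
```

View pics/v.png

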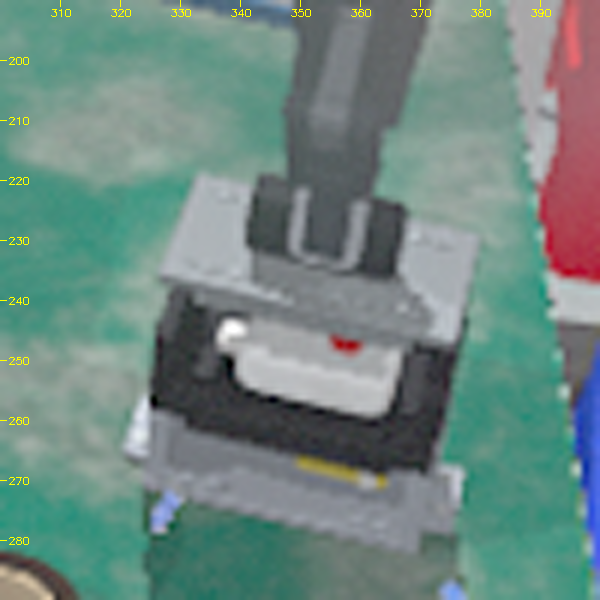

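The lid hangs parallel over the tray, its plate edge running (327,235)–(377,246), in line with the tray's ends. I lower it.

```bash
python3 -m pendant '[[-0.0008,0.0008,0.008,0,0,0,0.01],[0,0,0.006,0,0,0,0.01],[0,0,0,0,0,0,0.01],[0,0,0,0,0,0,0.01]]'>/dev/null; python3 d.py 420 374 110.4 258.1; python3 -m pendant '[[0,0,0.003,0,0,0,0.01],[0,0,0.003,0,0,0,0.01],[0,0,0,0,0,0,0.01]]'>/dev/null; python3 d.py 420 374 110.4 258.1
```

```text
shift tool now [ 0.2 -0.2  7.6] after turn [ 0.2 -0.2  7.6] turn z -0.2 tilt [-0.01 -0.03]
t 27.7 pos [419.8 373.8 118. ] psi -102.1 q [ 1.02  0.42 -0.33  0.   -0.83  0.34] F [ 1.1  0.3 -1.2] w 14.5 g 61.6
shift tool now [ 0.4 -0.4  1.4] after turn [ 0.4 -0.4  1.4] turn z -0.2 tilt [-0.04 -0.05]
t 28.0 pos [419.6 373.7 111.8] psi -102.1 q [ 1.02  0.43 -0.33 -0.   -0.81  0.34] F [-0.5 -0.2 -0.9] w 14.6 g 61.6
```

```bash
python3 -m pendant '[[0,0,0.0018,0,0,0,0.01],[0,0,0.001,0,0,0,0.01],[0,0,0,0,0,0,0.01]]'>/dev/null; python3 d.py 420 374 110.4 258.1
```

```text
shift tool now [ 0.1  0.1 -0.1] after turn [ 0.1  0.1 -0.1] turn z -0.2 tilt [0.03 0.01]
t 28.3 pos [419.9 374.1 110.3] psi -102.1 q [ 1.02  0.43 -0.34  0.   -0.81  0.34] F [-1.8 -1.3  4.9] w 14.1 g 62.3
```

Contact came at exactly the seated height. I release, rise and back away for a final look.

```bash
python3 -m pendant '[[0,0,0,0,0,0,0.04],[0,0,0,0,0,0,0.04],[0,0,0,0,0,0,0.04],[0,0,-0.03,0,0,0,0.04],[0,0,-0.04,0,0,0,0.04],[0,0,-0.04,0,0,0,0.04]]'>/dev/null; python3 -m pendant '[[0.02,0.035,0,0,0,0,0.04],[0.02,0.035,0,0,0,0,0.04],[0.02,0.035,0,0,0,0,0.04],[0.02,0.035,0,0,0,0,0.04],[0.02,0.035,0,0,0,0,0.04],[0.02,0.035,0,0,0,0,0.04],[0.02,0.035,0,0,0,0,0.04],[0.02,0.035,0,0,0,0,0.04],[0,0,0,0,0,0,0.04],[0,0,0,0,0,0,0.04]]'>/dev/null
python3 - <<'E'
from h import *
g=lambda d:dict(d,image=np.clip(255*(d["image"]/255.)**.6,0,255).astype(np.uint8))
t=g(cam("top"));s=g(cam("scene"));crop(t,175,240,245,315,5,"w1",10);crop(s,310,200,390,290,5,"w2",10)
a=cv2.imread("pics/w1.png");b=cv2.imread("pics/w2.png");I=np.zeros((450,760,3),np.uint8);I[:375,:350]=a;I[:450,360:760]=b;cv2.imwrite("pics/w.png",I)
print(arm.read_state()["clock"],arm.read_state()["position"])
E
```

```text
30.0 [517.52927318  67.21634046 219.40460009]
```

View pics/w.png

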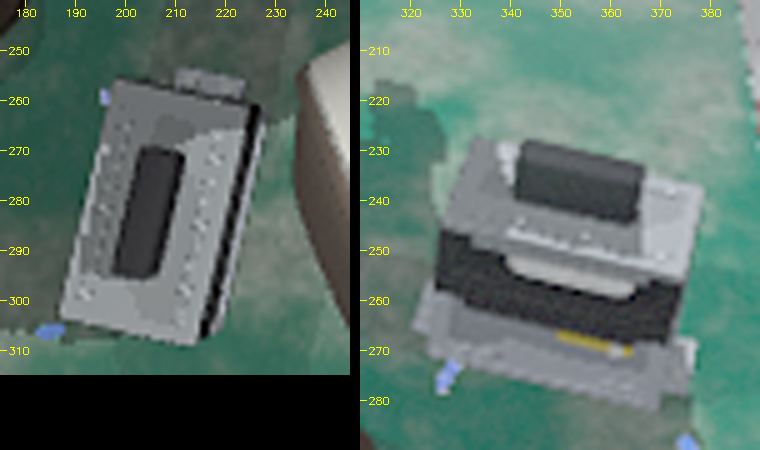

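The full stack stands square: lid plate from (198,256) to (214,308) in the top view, fully down on the tray with no gap, and the tray down on the base. I hand it in.

```bash
python3 -c "
from bench import arm
print(arm.job_done())"
```

```text
the job is handed in; nothing more can be done
None
```

The carrier is packed in the order asked (motor, tray, puck, lid); each storey looked square and fully down in the final pictures, and I handed the job in at about 30 s, though no verdict came back.

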